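# Unload the coupon pressing stack

### The job

Two test coupons have been pressed flat on the slotted steel plate under the brass weight. Take this stack apart from the top down, one thing at a time, setting each down in its own place before taking the next: the weight standing in the empty round recess of the wooden weight block, the black coupon flat between the pins of the blue carrier, the pale coupon flat between the pins of the red carrier, and last the steel plate flat in its open grey case, each lying the same way as its place. Set things down, do not drop them, and leave the two glass vials standing where they are.

Things in the scene. Friction and masses are not known exactly. Their poses are not given: they have to be found in the camera images.
- brass_weight: Brass check weight, 28 mm diameter, 26 mm tall with a small knob on top, about 0.14 kg. Its lower 18 mm are a plain cylinder, good to grip. Stands on top of the stack. Origin: centre of its underside; z up.
- black_coupon: Black flat test coupon, 50 x 25 x 9 mm (x, y, z), about 20 g; second from the top of the stack, under the weight, on the pale coupon. Grip it across its 25 mm width (along its y). Origin: centre of its underside; x along its length, z up.
- pale_coupon: Pale flat test coupon, 60 x 30 x 10 mm (x, y, z), about 20 g; third in the stack, under the black coupon, on the steel plate. Grip it across its 30 mm width (along its y). Origin: centre of its underside; x along its length, z up.
- steel_plate: Steel plate with rows of dark slots, 75 x 50 x 8 mm (x, y, z), about 0.12 kg; bottom of the stack, on the bench (z = 0); the stack is 53 mm high. Each layer lies on the one below within 3 mm of its middle, turned by at most 0.2 rad. Grip it across its 50 mm width (along its y). Origin: centre of its underside; x along its length, z up.
- weight_block_hole0 (a point): Place of the weight: the larger, empty round recess (44 mm diameter, 6 mm deep, flat) in a fixed wooden block 104 x 56 x 18 mm. The point is the centre of its mouth, at the block's top face, 18 mm above the bench; x along the block. A small weight (22 mm diameter) fixed in the other recess, 52 mm towards -x, rises 14 mm above the block: close the fingers across the block, along y.
- blue_carrier: Place of the black coupon: fixed blue plate 86 x 61 x 6 mm with a rubber pad, top 7 mm above the bench, among eight steel pins (5 mm thick, tops 14 mm above the bench). They leave 62 x 37 mm (x, y), 6 mm room round the coupon. Pins beside the long sides stand at x = +-21 mm: fingers closing along y go down freely between them. Origin: centre of its underside, on the bench; x along its length.
- red_carrier: Place of the pale coupon: fixed red carrier plate 96 x 66 x 6 mm, made like the blue one: pad top 7 mm above the bench, pin tops 14 mm. The pins leave 72 x 42 mm between them (x, y), 6 mm room on every side of the coupon; those beside the long sides stand at x = +-26 mm. Origin: centre of its underside, on the bench; x along its length.
- plate_case: Place of the steel plate: fixed open grey case 101 x 76 x 12 mm, inside 91 x 66 mm (x, y), 8 mm room round the plate; inner floor (grey lining) 5 mm above the bench, rim 12 mm above it. Both long sides have a 43 mm wide gap in the middle for the fingers. Origin: centre of its underside, on the bench; x along its length.
- red_vial: Glass vial with a red cap, 22 mm diameter, 50 mm tall, loose on the bench behind the places. To be left standing. Beyond it is the bench instrument; the nearest part of it is a black knob that sticks out 0.22 to 0.28 m above the bench at x = 0.51, y = 0.18 m; keep arm and gripper on the near side of it. Origin: centre of its underside; z up.
- blue_vial: Glass vial with a blue cap, 22 mm diameter, 50 mm tall, loose on the bench in front of the places. To be left standing. Origin: centre of its underside; z up.
Things that resemble listed ones, but are neither listed nor needed, are in the scene too. What is meant by the brass_weight is not orange or turquoise, and is the smaller of those in its own colour.

How it is judged:
On the way, in this order (a step that is already met when the one before it is completed fails the run):
1. the brass weight stands in the empty recess of the weight block, let go (horizontal distance between brass_weight and weight_block_hole0 below 0.012 m and z of brass_weight in the frame of weight_block_hole0 between -0.009 and -0.003 m and angle between brass_weight's own z axis and vertical below 0.07 rad and linear speed of brass_weight below 0.02 m/s and contact force between the fingers and brass_weight below 0.1 N), for 0.2 s.
2. the black coupon lies flat between the pins of the blue carrier, let go (horizontal distance between black_coupon and blue_carrier below 0.012 m and z of black_coupon in the frame of blue_carrier between 0.004 and 0.01 m and angle between black_coupon's own z axis and vertical below 0.07 rad and linear speed of black_coupon below 0.02 m/s and angle between the x axis of black_coupon and the x axis of blue_carrier, either way round below 0.35 rad and contact force between the fingers and black_coupon below 0.1 N), for 0.2 s.
3. the pale coupon lies flat between the pins of the red carrier, let go (horizontal distance between pale_coupon and red_carrier below 0.012 m and z of pale_coupon in the frame of red_carrier between 0.004 and 0.01 m and angle between pale_coupon's own z axis and vertical below 0.07 rad and linear speed of pale_coupon below 0.02 m/s and angle between the x axis of pale_coupon and the x axis of red_carrier, either way round below 0.35 rad and contact force between the fingers and pale_coupon below 0.1 N), for 0.2 s.
4. the steel plate lies flat in the grey case, let go (horizontal distance between steel_plate and plate_case below 0.015 m and z of steel_plate in the frame of plate_case between 0.002 and 0.008 m and angle between steel_plate's own z axis and vertical below 0.07 rad and linear speed of steel_plate below 0.02 m/s and angle between the x axis of steel_plate and the x axis of plate_case, either way round below 0.35 rad and contact force between the fingers and steel_plate below 0.1 N), for 0.2 s.
At the end, for the whole second after the job is handed in: Weight upright on the floor of the block's larger recess (12 mm from centre); black coupon flat between the pins of the blue carrier, pale coupon of the red (12 mm, 0.35 rad); steel plate flat on the floor of the grey case (15 mm, 0.35 rad); all let go and at rest (horizontal distance between brass_weight and weight_block_hole0 below 0.012 m and z of brass_weight in the frame of weight_block_hole0 between -0.009 and -0.003 m and angle between each of brass_weight, black_coupon, pale_coupon, steel_plate's own z axis and vertical below 0.07 rad and linear speed of each of brass_weight, black_coupon, pale_coupon, steel_plate below 0.02 m/s and horizontal distance between black_coupon and blue_carrier below 0.012 m and z of black_coupon in the frame of blue_carrier between 0.004 and 0.01 m and angle between the x axis of black_coupon and the x axis of blue_carrier, either way round below 0.35 rad and horizontal distance between pale_coupon and red_carrier below 0.012 m and z of pale_coupon in the frame of red_carrier between 0.004 and 0.01 m and angle between the x axis of pale_coupon and the x axis of red_carrier, either way round below 0.35 rad and horizontal distance between steel_plate and plate_case below 0.015 m and z of steel_plate in the frame of plate_case between 0.002 and 0.008 m and angle between the x axis of steel_plate and the x axis of plate_case, either way round below 0.35 rad); the robot touches nothing.
It fails at once if a vial is knocked over or pushed more than 30 mm away (angle between any of red_vial, blue_vial's own z axis and vertical above 0.5 rad or distance of any of red_vial, blue_vial from where it was at the start of the episode above 0.03 m).
It fails at once if a thing of the stack falls freely for more than about 25 mm ((linear speed of brass_weight above 0.7 m/s and contact force between the fingers and brass_weight below 0.05 N) or (linear speed of black_coupon above 0.7 m/s and contact force between the fingers and black_coupon below 0.05 N) or (linear speed of pale_coupon above 0.7 m/s and contact force between the fingers and pale_coupon below 0.05 N) or (linear speed of steel_plate above 0.7 m/s and contact force between the fingers and steel_plate below 0.05 N)).
It fails at once if a coupon or the plate is carried off with what lies on it, instead of from the top down ((height (world z) of black_coupon above 0.045 m and contact force between black_coupon and brass_weight above 0.05 N) or (height (world z) of pale_coupon above 0.035 m and contact force between pale_coupon and black_coupon above 0.05 N) or (height (world z) of steel_plate above 0.03 m and contact force between steel_plate and pale_coupon above 0.05 N)).
It also fails if it takes over 112 s, if anything falls off the work surface, if the arm or the gripper's body presses on something with over 40 N, if the wrist force passes 120 N, or if a joint passes its speed limit or range.

### The arm

A 7-joint arm with a two-finger parallel gripper is mounted at the origin on a cart in front of the work surface, level with it; the furniture and walls round the work are solid. World frame = base frame: x ahead of the robot, y to its left, z up, the work surface at z = 0. Lengths are in m, angles in rad, forces in N, time in s.
With the tool pointing down it reaches from about 0.425 to 0.875 m from the base axis. Payload 4.7 kg.
Tool frame: the origin (TCP) lies between the finger pads; the fingertips stand 14 mm ahead of it and the grasp point (between the pads) lies 5 mm behind it; z points along the fingers, y is the line along which they close (so a half turn about z gives the same grasp; the last joint's range is limited). The gripper opens to 87 mm and grips with 3 to 60 N. Pads are 19 mm wide; open, the fingers measure 117 mm over their backs; the gripper's body (75 mm by 190 mm) begins 51 mm behind the grasp point.
Start: joints at [1.32, 0.321, -0.07, 1.45, 0.023, 1.371, -0.057], TCP at [0.17, -0.627, 0.237] pointing down, gripper open.
Joint ranges: [-2.86, 2.86], [-0.3, 2.09], [-1.38, 1.24], [0.06, 2.45], [-1.56, 4.7], [0.09, 2.05], [-2.69, 2.69]. Speed limits (rad/s): [2.57, 2.57, 3.14, 3.14, 3.14, 3.14, 3.14].

### API

Orientations are given as a rotation vector (axis times angle).
In Python, from bench import ctrl gives the robot as it stands.
- The arm moves only by the tool step_arm, never from a script. Its argument "commands" is a list of rows, each an object with "travel": the shift along the tool's x, y, z in m, a list of three; "turn": the turn, a rotation vector about the tool's x, y, z in degrees, a list of three. A call has 1 to 5 rows; each row is the pose to reach, as a shift and turn from the pose commanded when the call began, along the tool's axes at that moment; what a row does not reach only later rows make up. A row lasts 1/10 s, in which the tool goes at most 50 mm and 8.59 degrees, less where a joint would pass 70% of its speed; a pose out of reach is approached as far as the arm can. A call with a gripper value outside its range is refused whole. "gripper" is the opening, from 0 (shut) to 1 (fully open), set as the call begins (left out, the last holds). The fingers move at their own pace and stop on an object; "force" is the grip in N (left out, the last holds). Time passes only in rows, so rows that repeat a pose let the fingers close. It gives the time, the measured TCP pose, the force, the opening and the grip force at its end, in the units of the state.
- ctrl.get_state(): the state, without advancing time (a new reading comes with each control period).
- ctrl.get_image(name): name is "side" or "top"; returns the picture (480x640x3 uint8, red, green, blue); there is no depth.
- ctrl.camera_model(name): a dict with "fx", "fy", "cx", "cy" (pixels), "R" (3x3) and "t" (3): a world point X has camera coordinates R X + t. Camera axes: x right, y down, z forward; pixel columns grow to the right and rows downward; lengths in m; the calibration is good to about 2 mm. A picture is of the moment at which its call begins. camera_model takes no time and is no camera call.
- ctrl.close_job(): hands the job in; it is judged then, once.
The state is a dict: "time": time; "joint_positions": joint angles; "qd": joint speeds; "joint_torque": joint torques, N m; "position": TCP position; "tool_rot": TCP orientation; "ft_force": force on the tool from outside, world axes, zero at the start; "torque": the same for the moment, N m; "grip_width": opening from 0.0 (shut) to 1.0 (fully open); "grip_force": force on a finger pad.
Only numpy, scipy, OpenCV 4.12 (cv2) and the standard library are available. Lean on these libraries where they do the work, as an engineer would, in place of code of your own. Each camera call takes 0.05 s, during which the arm holds its last target. There are 200 camera calls.

## Working session

There is one attempt and no reset: what is moved stays moved. The work goes in short steps, Python scripts to look and compute and a tool call to move; the robot and the scene stay as the last step left them, time stands still between calls to the robot, and variables do not carry over. Pictures are saved under pics/ and viewed, at most 14 in all, crops included, and the job is handed in when it is done.

Besides the shell and the picture viewer there is one more tool, called after "Call:" by a JSON object that holds its "op" and its "data". step_arm: Moves the arm, as the interface text tells. Its arguments: {"type":"object","properties":{"commands":{"type":"array"},"gripper":{"type":"number"},"force":{"type":"number"}},"required":["commands"]}

```bash
mkdir -p pics; cat > h.py <<'E'
import numpy as np, cv2
from bench import ctrl
from scipy.spatial.transform import Rotation as Ro
def snap(n,f):
    im=ctrl.get_image(n); cv2.imwrite('pics/'+f,im[:,:,::-1]); return im
def px2w(n,uv,z):
    m=ctrl.camera_model(n);R=np.array(m['R']);t=np.array(m['t'])
    C=-R.T@t; out=[]
    for u,v in np.atleast_2d(uv):
        d=R.T@np.array([(u-m['cx'])/m['fx'],(v-m['cy'])/m['fy'],1]); out.append(C+d*(z-C[2])/d[2])
    return np.array(out)
def w2px(n,X):
    m=ctrl.camera_model(n);p=np.atleast_2d(X)@np.array(m['R']).T+m['t']
    return np.c_[m['fx']*p[:,0]/p[:,2]+m['cx'],m['fy']*p[:,1]/p[:,2]+m['cy']]
E
python3 - <<'E'
from h import *
np.set_printoptions(precision=4,suppress=True)
snap('top','top0.png');snap('side','side0.png')
for n in('top','side'):
    m=ctrl.camera_model(n);print(n,m['fx'],-np.array(m['R']).T@m['t'],m['R'])
s=ctrl.get_state();print(s['time'],s['position'],s['tool_rot'],s['grip_width'])
E
```

```text
top 512.5499097485372 [ 0.3952 -0.2018  0.8967] [[-0.0001 -1.     -0.0047]
 [-0.9916  0.0007 -0.1291]
 [ 0.1291  0.0046 -0.9916]]
side 566.7412236989926 [0.116  0.5536 0.4094] [[-0.8762 -0.4819 -0.0033]
 [-0.1848  0.3424 -0.9212]
 [ 0.445  -0.8066 -0.389 ]]
0.1 [ 0.1699 -0.6269  0.2356] [-3.1124 -0.4145  0.0004] 0.9991502761467391
```

View pics/top0.png

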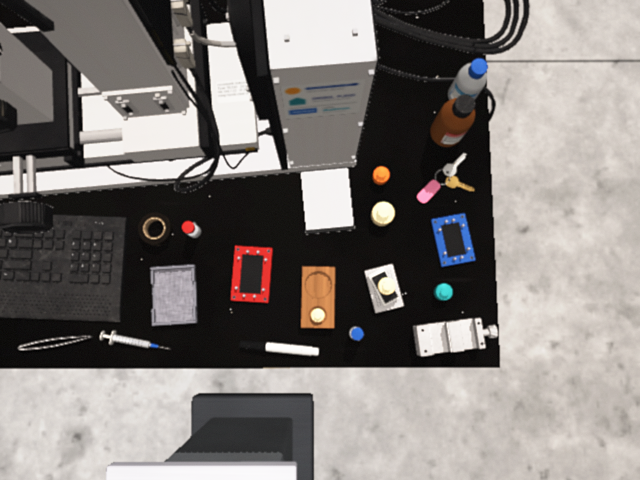

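View pics/side0.png

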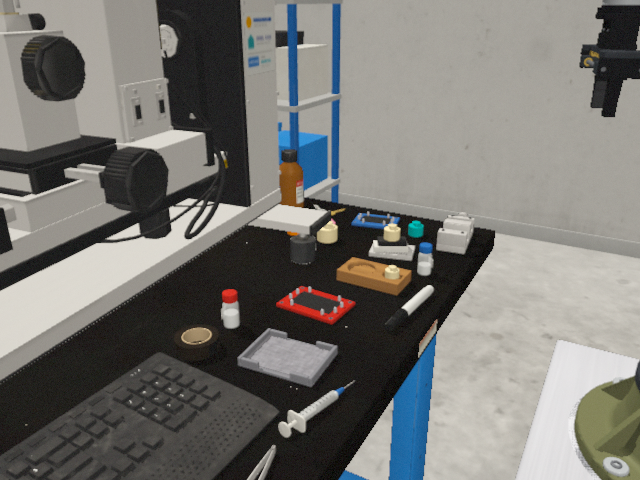

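Candidates for the brass weight: the one on the stack at (387,287), a larger brass one at (383,214), the small one fixed in the block at (317,315), orange at (381,175) and turquoise at (444,291). I choose the one on the stack and check it in a close crop.

```bash
python3 - <<'E'
from h import *
im=cv2.imread('pics/top0.png')
a=cv2.resize(im[255:320,355:415],None,fx=9,fy=9,interpolation=cv2.INTER_CUBIC);cv2.imwrite('pics/c1.png',a)
b=cv2.resize(im[200:340,225:485],None,fx=3,fy=3,interpolation=cv2.INTER_CUBIC);cv2.imwrite('pics/c2.png',b)
E
```

```text
(no output)
```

View pics/c1.png

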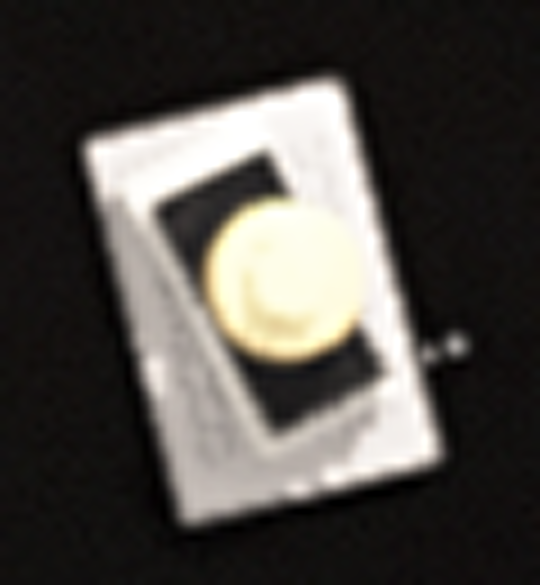

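View pics/c2.png

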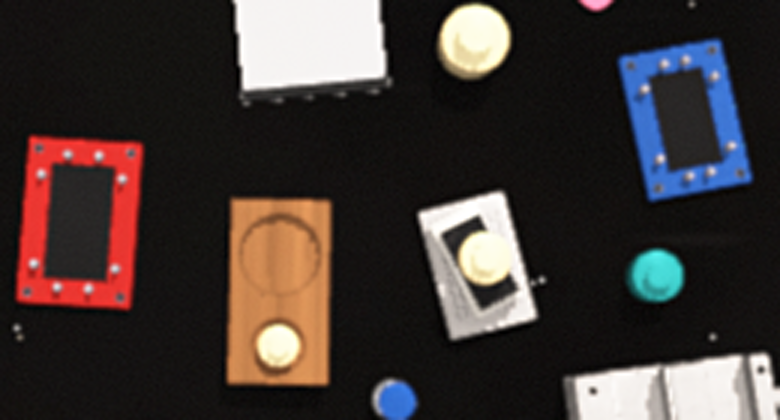

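The crop shows the brass weight at (387,287) on the black coupon (centre about (385,287)), over the pale coupon and the slotted plate. It is smaller than the free brass weight at (383,214), so the choice holds.

```bash
cat > m.py <<'E'
from h import *
np.set_printoptions(precision=4,suppress=True)
im=cv2.imread('pics/top0.png');hsv=cv2.cvtColor(im,cv2.COLOR_BGR2HSV)
def rect(name,uv,z):
    P=px2w('top',uv,z)[:,:2]; (c,(a,b),_)=cv2.minAreaRect((P*1000).astype(np.float32))
    B=cv2.boxPoints(cv2.minAreaRect((P*1000).astype(np.float32)))
    e=[B[1]-B[0],B[2]-B[1]];L=max(e,key=np.linalg.norm);th=np.degrees(np.arctan2(L[1],L[0]))
    th=(th+90)%180-90
    print(name,'c',np.array(c),'size',sorted([round(a,1),round(b,1)]),'yaw',round(th,1))
def mask(box,f):
    x0,y0,x1,y1=box;m=np.zeros(im.shape[:2],np.uint8);m[y0:y1,x0:x1]=f[y0:y1,x0:x1]
    m=m.astype(np.uint8);n,l,s,_=cv2.connectedComponentsWithStats(m);k=1+np.argmax(s[1:,4])
    v,u=np.nonzero(l==k);return np.c_[u,v].astype(float)
H,S,V=[hsv[:,:,i].astype(int) for i in range(3)]
def cr(pts,f,o): return (np.array(pts)+.5)/f-.5+o
rect('red',mask((222,235,280,310),((H<8)|(H>172))&(S>150)&(V>90)),.006)
rect('blue',mask((425,205,480,275),(H>100)&(H<125)&(S>120)&(V>90)),.006)
rect('wood',mask((295,260,345,335),(H>5)&(H<20)&(S>80)&(V>80)),.018)
rect('case',mask((145,255,205,332),(V>60)),.012)
rect('plate',mask((355,255,407,320),(V>80)),.008)
rect('blackc',cr([(155,208),(270,150),(385,372),(275,435)],9,(355,255)),.027)
rect('platec',cr([(80,140),(345,72),(445,455),(185,528)],9,(355,255)),.008)
c=lambda n,p,z:print(n,px2w('top',p,z)*1000)
c('weight rim',cr([(284,278)],9,(355,255)),.045)
c('weight knob',cr([(295,278)],9,(355,255)),.053)
c('recess',cr([(281,255)],3,(225,200)),.018)
c('smallw',cr([(278,344)],3,(225,200)),.030)
c('vials blue,red cap',[(356,333),(190,228)],.05)
E
python3 m.py
```

```text
red c [472.2367 -81.4465] size [68.2, 98.1] yaw -3.6
blue c [ 532.5408 -435.039 ] size [62.3, 87.2] yaw 10.7
wood c [ 431.5603 -197.6758] size [58.5, 106.2] yaw -1.1
case c [435.869   51.1986] size [79.4, 102.4] yaw 3.8
plate c [ 448.1568 -316.0823] size [61.7, 77.4] yaw 14.0
blackc c [ 447.3436 -311.3519] size [24.5, 48.0] yaw 26.6
platec c [ 447.3503 -312.5816] size [53.1, 76.9] yaw 14.5
weight rim [[ 448.9329 -311.4516   45.    ]]
weight knob [[ 448.4272 -312.4304   53.    ]]
recess [[ 452.0176 -198.8327   18.    ]]
smallw [[ 401.4527 -197.1805   30.    ]]
vials blue,red cap [[ 371.0721 -260.3682   50.    ]
 [ 545.1096   16.3462   50.    ]]
```

```bash
cat > go.py <<'E'
import sys
from h import *
# go.py x y z(mm, TCP) yaw(deg) ... : shift in tool axes (m) and turn (deg) from the measured pose, per waypoint
np.set_printoptions(precision=4,suppress=True)
s=ctrl.get_state();p=np.array(s['position']);R=Ro.from_rotvec(s['tool_rot'])
x=R.apply([1,0,0]);print('t',s['time'],'p',p,'yaw',np.degrees(np.arctan2(x[1],x[0])),'F',np.array(s['ft_force']),'grip',s['grip_width'],s['grip_force'])
for w in np.array(sys.argv[1:],float).reshape(-1,4):
    T=Ro.from_euler('z',w[3],degrees=True)*Ro.from_euler('x',180,degrees=True)
    print('travel',R.inv().apply(w[:3]/1000-p),'turn',np.degrees((R.inv()*T).as_rotvec()))
E
python3 go.py 448.5 -312 150 26 448.5 -312 49.5 26
```

```text
t 0.1 p [ 0.1699 -0.6269  0.2356] yaw 15.170965114039802 F [-0.1955 -0.6607  0.2195] grip 0.9991502761467391 0.0
travel [ 0.3513 -0.2309  0.0859] turn [ -0.0972  -0.0062 -10.829 ]
travel [ 0.3513 -0.2307  0.1864] turn [ -0.0972  -0.0062 -10.829 ]
```

Call:
{"op": "step_arm", "data": {"commands": [{"travel": [0.351, -0.231, 0.086], "turn": [0, 0, -10.8]}, {"travel": [0.351, -0.231, 0.086], "turn": [0, 0, -10.8]}, {"travel": [0.351, -0.231, 0.086], "turn": [0, 0, -10.8]}, {"travel": [0.351, -0.231, 0.086], "turn": [0, 0, -10.8]}, {"travel": [0.351, -0.231, 0.086], "turn": [0, 0, -10.8]}], "gripper": 1, "force": 20}}

```text
time: 0.6
position: [0.3331, -0.442, 0.1857]
tool_rot: [-3.061, -0.706, 0.0]
ft_force: [1.2, -0.6, 0.1]
grip_width: 1.0
grip_force: 0.0
```

```bash
python3 go.py 448.5 -312 100 26
```

```text
t 0.6 p [ 0.3331 -0.442   0.1857] yaw 25.957307760724934 F [ 1.1634 -0.6088  0.0898] grip 1.0003970651137262 0.0
travel [ 0.1607 -0.0664  0.0857] turn [-0.0135  0.0129 -0.0427]
```

Call:
{"op": "step_arm", "data": {"commands": [{"travel": [0.16, -0.066, 0.06], "turn": [0, 0, 0]}, {"travel": [0.16, -0.066, 0.06], "turn": [0, 0, 0]}, {"travel": [0.16, -0.066, 0.08], "turn": [0, 0, 0]}, {"travel": [0.16, -0.066, 0.08], "turn": [0, 0, 0]}, {"travel": [0.16, -0.066, 0.08], "turn": [0, 0, 0]}]}}

```text
time: 1.1
position: [0.4492, -0.3071, 0.1031]
tool_rot: [-3.051, -0.719, 0.002]
ft_force: [-0.4, 0.1, -0.2]
grip_width: 1.0
grip_force: 0.0
```

```bash
python3 go.py 448.5 -312 49.5 26
```

```text
t 1.1 p [ 0.4492 -0.3071  0.1031] yaw 26.517538797341757 F [-0.4291  0.1322 -0.2172] grip 1.0001240595047014 0.0
travel [-0.0028  0.0045  0.0535] turn [-0.4051 -0.0133  0.5176]
```

Call:
{"op": "step_arm", "data": {"commands": [{"travel": [-0.003, 0.0045, 0.02], "turn": [0, 0, 0]}, {"travel": [-0.003, 0.0045, 0.035], "turn": [0, 0, 0]}, {"travel": [-0.003, 0.0045, 0.05], "turn": [0, 0, 0]}, {"travel": [-0.003, 0.0045, 0.05], "turn": [0, 0, 0]}, {"travel": [-0.003, 0.0045, 0.05], "turn": [0, 0, 0]}]}}

```text
time: 1.6
position: [0.4462, -0.3199, 0.0562]
tool_rot: [-3.061, -0.705, 0.001]
ft_force: [0.7, -0.3, 0.1]
grip_width: 1.001
grip_force: 0.0
```

```bash
python3 - <<'E'
from h import *
a=snap('top','t1.png');b=snap('side','s1.png')
A=cv2.resize(a[225:345,325:445],(400,400),interpolation=2);B=cv2.resize(b[180:300,340:460],(400,400),interpolation=2)
cv2.imwrite('pics/c3.png',np.hstack([A,B])[:,:,::-1])
E
python3 go.py 448.5 -312 49.5 26
```

```text
t 1.7 p [ 0.447  -0.3202  0.0572] yaw 25.958632770318356 F [0.1036 0.2545 0.0509] grip 0.9991569005450968 0.0
travel [ 0.005  -0.0067  0.0077] turn [ 0.0672 -0.0332 -0.0414]
```

View pics/c3.png

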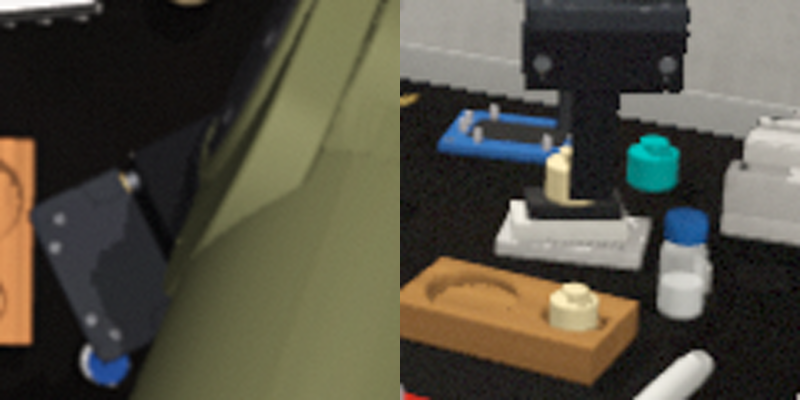

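The crop shows the fingers astride the weight, the near one in front of it at (590,190), with tips above the stack. The blue vial is clear. The TCP is a few mm off, so I correct it and descend.

Call:
{"op": "step_arm", "data": {"commands": [{"travel": [0.005, -0.0067, 0.0], "turn": [0, 0, 0]}, {"travel": [0.005, -0.0067, 0.004], "turn": [0, 0, 0]}, {"travel": [0.005, -0.0067, 0.0077], "turn": [0, 0, 0]}, {"travel": [0.005, -0.0067, 0.0077], "turn": [0, 0, 0]}, {"travel": [0.005, -0.0067, 0.0077], "turn": [0, 0, 0]}]}}

```text
time: 2.2
position: [0.4479, -0.3117, 0.0485]
tool_rot: [-3.061, -0.706, 0.001]
ft_force: [0.2, -0.3, -0.4]
grip_width: 0.999
grip_force: 0.0
```

Call:
{"op": "step_arm", "data": {"commands": [{"travel": [0, 0, 0]}, {"travel": [0, 0, 0]}, {"travel": [0, 0, 0]}, {"travel": [0, 0, 0]}, {"travel": [0, 0, 0]}], "gripper": 0, "force": 15}}

```text
$.commands[0]: bad value
```

Call:
{"op": "step_arm", "data": {"commands": [{"travel": [0, 0, 0], "turn": [0, 0, 0]}, {"travel": [0, 0, 0], "turn": [0, 0, 0]}, {"travel": [0, 0, 0], "turn": [0, 0, 0]}, {"travel": [0, 0, 0], "turn": [0, 0, 0]}, {"travel": [0, 0, 0], "turn": [0, 0, 0]}], "gripper": 0, "force": 15}}

```text
time: 2.7
position: [0.4481, -0.3117, 0.0488]
tool_rot: [3.061, 0.706, 0.0]
ft_force: [0.1, -0.6, 0.1]
grip_width: 0.63
grip_force: 0.0
```

```bash
python3 go.py 448 -312 110 26 452 -198 110 -1 
```

```text
t 2.7 p [ 0.4481 -0.3117  0.0488] yaw 25.97005853172546 F [ 0.0678 -0.5798  0.1449] grip 0.6295006473753856 0.0
travel [-0.0002  0.0003 -0.0612] turn [ 0.0075  0.0005 -0.0299]
travel [ 0.0533 -0.1005 -0.0612] turn [ 0.0075 -0.0013 26.9701]
```

Closing is slow, so wait on.

Call:
{"op": "step_arm", "data": {"commands": [{"travel": [0, 0, 0], "turn": [0, 0, 0]}, {"travel": [0, 0, 0], "turn": [0, 0, 0]}, {"travel": [0, 0, 0], "turn": [0, 0, 0]}, {"travel": [0, 0, 0], "turn": [0, 0, 0]}, {"travel": [0, 0, 0], "turn": [0, 0, 0]}]}}

```text
time: 3.2
position: [0.4481, -0.3116, 0.0487]
tool_rot: [3.061, 0.706, -0.0]
ft_force: [0.4, 0.1, -0.6]
grip_width: 0.311
grip_force: 15.0
```

Call:
{"op": "step_arm", "data": {"commands": [{"travel": [0, 0, 0], "turn": [0, 0, 0]}, {"travel": [0, 0, -0.005], "turn": [0, 0, 0]}, {"travel": [0, 0, -0.02], "turn": [0, 0, 0]}, {"travel": [0, 0, -0.04], "turn": [0, 0, 0]}, {"travel": [0, 0, -0.06], "turn": [0, 0, 0]}]}}

```text
time: 3.7
position: [0.4482, -0.3116, 0.1103]
tool_rot: [3.061, 0.706, 0.0]
ft_force: [0.6, 0.3, -2.4]
grip_width: 0.307
grip_force: 15.0
```

Call:
{"op": "step_arm", "data": {"commands": [{"travel": [0.012, -0.022, 0], "turn": [0, 0, 6]}, {"travel": [0.026, -0.05, 0], "turn": [0, 0, 13]}, {"travel": [0.041, -0.078, 0], "turn": [0, 0, 20]}, {"travel": [0.05, -0.095, 0], "turn": [0, 0, 25]}, {"travel": [0.0533, -0.1005, 0], "turn": [0, 0, 27]}]}}

```text
time: 4.2
position: [0.4526, -0.1951, 0.11]
tool_rot: [3.141, -0.026, 0.002]
ft_force: [0.6, -0.2, -1.5]
grip_width: 0.312
grip_force: 15.0
```

Call:
{"op": "step_arm", "data": {"commands": [{"travel": [0, 0, 0.015], "turn": [0, 0, 0]}, {"travel": [0, 0, 0.035], "turn": [0, 0, 0]}, {"travel": [0, 0, 0.05], "turn": [0, 0, 0]}, {"travel": [0, 0, 0.05], "turn": [0, 0, 0]}, {"travel": [0, 0, 0.05], "turn": [0, 0, 0]}]}}

```text
time: 4.7
position: [0.4524, -0.198, 0.0597]
tool_rot: [3.141, -0.028, 0.001]
ft_force: [1.0, -0.5, -1.1]
grip_width: 0.31
grip_force: 15.0
```

```bash
python3 - <<'E'
from h import *
b=snap('side','s2.png')
cv2.imwrite('pics/c4.png',cv2.resize(b[200:310,310:460],(750,550),interpolation=2)[:,:,::-1])
E
python3 go.py 452 -198 34.5 -1
```

```text
t 4.75 p [ 0.4528 -0.1983  0.06  ] yaw -1.0278136581917197 F [ 0.5154 -0.7597 -0.9998] grip 0.31395310910406754 14.999864928522584
travel [-0.0009 -0.0003  0.0255] turn [ 0.0497 -0.0931 -0.0279]
```

View pics/c4.png

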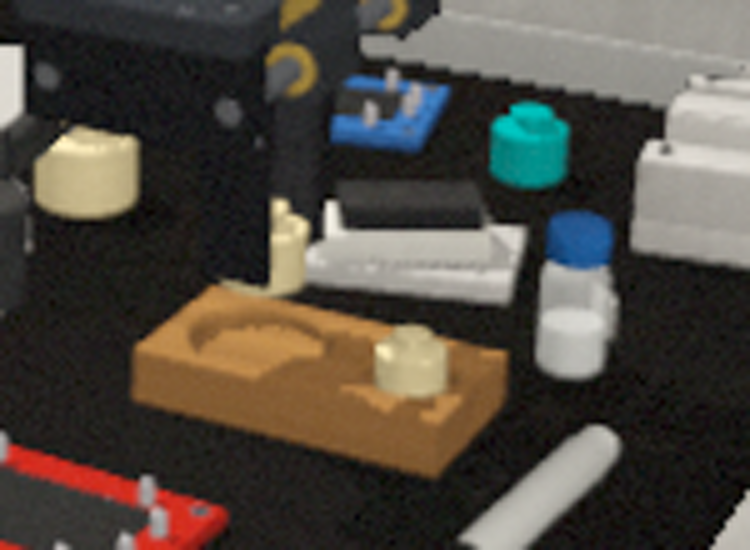

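The crop shows the weight upright in the fingers above the recess, its lower edge at (270,290) and below the fingertips. Now lower it.

Call:
{"op": "step_arm", "data": {"commands": [{"travel": [0, 0, 0.01], "turn": [0, 0, 0]}, {"travel": [0, 0, 0.018], "turn": [0, 0, 0]}, {"travel": [0, 0, 0.023], "turn": [0, 0, 0]}, {"travel": [0, 0, 0.0255], "turn": [0, 0, 0]}, {"travel": [0, 0, 0.0255], "turn": [0, 0, 0]}]}}

```text
time: 5.25
position: [0.4514, -0.1977, 0.0336]
tool_rot: [-3.141, 0.028, 0.003]
ft_force: [-3.7, 2.0, 6.4]
grip_width: 0.313
grip_force: 15.0
```

Call:
{"op": "step_arm", "data": {"commands": [{"travel": [0, 0, 0], "turn": [0, 0, 0]}]}}

```text
time: 5.35
position: [0.4514, -0.1977, 0.0336]
tool_rot: [-3.141, 0.028, 0.003]
ft_force: [-4.8, 1.1, 6.2]
grip_width: 0.315
grip_force: 15.0
```

Call:
{"op": "step_arm", "data": {"commands": [{"travel": [0, 0, 0], "turn": [0, 0, 0]}, {"travel": [0, 0, 0], "turn": [0, 0, 0]}, {"travel": [0, 0, 0], "turn": [0, 0, 0]}, {"travel": [0, 0, 0], "turn": [0, 0, 0]}, {"travel": [0, 0, 0], "turn": [0, 0, 0]}], "gripper": 0.65}}

```text
time: 5.85
position: [0.452, -0.1979, 0.0331]
tool_rot: [3.141, -0.028, 0.0]
ft_force: [-0.1, -0.9, 0.3]
grip_width: 0.627
grip_force: 0.0
```

Call:
{"op": "step_arm", "data": {"commands": [{"travel": [0, 0, -0.015], "turn": [0, 0, 0]}, {"travel": [0, 0, -0.035], "turn": [0, 0, 0]}, {"travel": [0, 0, -0.065], "turn": [0, 0, 0]}, {"travel": [-0.05, 0, -0.1], "turn": [0, 0, 0]}, {"travel": [-0.05, -0.03, -0.15], "turn": [0, 0, 0]}]}}

```text
time: 6.35
position: [0.3993, -0.1755, 0.1691]
tool_rot: [-3.14, 0.038, 0.011]
ft_force: [0.5, -0.1, 0.0]
grip_width: 0.65
grip_force: 0.0
```

```bash
python3 - <<'E'
from h import *
a=snap('top','t3.png');b=snap('side','s3.png')
A=cv2.resize(a[235:340,280:430],(800,560),interpolation=2)
B=cv2.resize(b[200:310,310:460],(750,550),interpolation=2)
h=cv2.resize(A,(400,300)),cv2.resize(B,(400,300))
cv2.imwrite('pics/c5.png',np.hstack(h)[:,:,::-1])
E
python3 go.py 447.5 -311.5 80 26
```

```text
t 6.45 p [ 0.4068 -0.173   0.176 ] yaw -0.9395363101711635 F [0.8094 0.3527 0.9944] grip 0.6512647454973491 0.0
travel [0.0421 0.1374 0.097 ] turn [  0.3707  -0.4073 -26.9404]
```

View pics/c5.png

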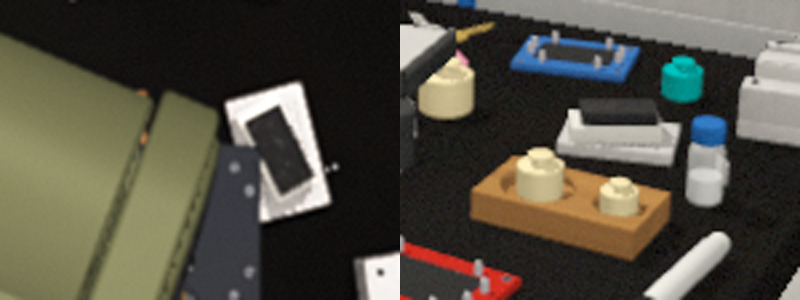

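The weight stands in the larger recess at side crop (540,175). The black coupon lies undisturbed at top crop (280,150). Now measure the coupon.

```bash
cat > bc.py <<'E'
import sys; exec(open('m.py').read().split('rect(\'red\'')[0].replace('top0.png',sys.argv[1]))
x0,y0,x1,y1,z,lo=[float(v) for v in sys.argv[2:8]];
x0,y0,x1,y1=map(int,(x0,y0,x1,y1))
f=(V<lo) if lo>0 else (V>-lo)
# sub-pixel: upscale
f4=8;big=cv2.resize(V.astype(np.uint8)[y0:y1,x0:x1],None,fx=f4,fy=f4,interpolation=cv2.INTER_CUBIC)
bm=((big<lo) if lo>0 else (big>-lo)).astype(np.uint8)
n,l,s,c=cv2.connectedComponentsWithStats(bm)
h,w=bm.shape;k=min([i for i in range(1,n) if s[i,4]>2000],key=lambda i:np.hypot(c[i][0]-w/2,c[i][1]-h/2))
v,u=np.nonzero(l==k);rect('r',np.c_[(u+.5)/f4-.5+x0,(v+.5)/f4-.5+y0],z)
cv2.imwrite('pics/mask.png',(l==k)*255)
E
python3 bc.py t3.png 2>/dev/null || python3 bc.py pics/t3.png 370 272 400 311 .027 90; sed -i "s#replace('top0.png'#replace('pics/top0.png'#" bc.py; python3 bc.py pics/t3.png 370 272 400 311 .027 90;python3 bc.py pics/t3.png 372 272 399 311 .027 70
```

```text
r c [ 438.823  -298.8004] size [51.4, 53.7] yaw -61.0
r c [ 439.3593 -300.5872] size [49.2, 52.1] yaw 26.0[ WARN:0@0.150] global loadsave.cpp:275 findDecoder imread_('pics/pics/t3.png'): can't open/read file: check file path/integrity
Traceback (most recent call last):
  File "bc.py", line 1, in <module>
    import sys; exec(open('m.py').read().split('rect(\'red\'')[0].replace('top0.png',sys.argv[1]))
                ~~~~^^^^^^^^^^^^^^^^^^^^^^^^^^^^^^^^^^^^^^^^^^^^^^^^^^^^^^^^^^^^^^^^^^^^^^^^^^^^^^
cv2.error: OpenCV(4.12.0) /io/opencv/modules/imgproc/src/color.cpp:199: error: (-215:Assertion failed) !_src.empty() in function 'cvtColor'

[ WARN:0@0.318] global loadsave.cpp:1063 imwrite_ Unsupported depth image for selected encoder is fallbacked to CV_8U.
[ WARN:0@0.285] global loadsave.cpp:1063 imwrite_ Unsupported depth image for selected encoder is fallbacked to CV_8U.
```

```bash
cat > rc.py <<'E'
exec(open('m.py').read().split("rect('red'")[0])
E
python3 - <<'E'
exec(open('rc.py').read())
rect('black',cr([(247,118),(278,103),(313,180),(286,195)],8/3,(280,235)),.027)
rect('plate',cr([(226,102),(304,82),(332,201),(258,222)],8/3,(280,235)),.008)
E
```

```text
black c [ 441.4328 -312.2634] size [22.1, 54.3] yaw 25.7
plate c [ 440.7679 -314.3181] size [52.7, 80.1] yaw 14.2
```

```bash
python3 - <<'E'
exec(open('rc.py').read())
f=np.array([8/3,300/105])
rect('black',cr([(247,118),(278,103),(313,180),(286,195)],f,(280,235)),.027)
rect('plate',cr([(226,102),(304,82),(332,201),(258,222)],f,(280,235)),.008)
E
python3 go.py 447.5 -312 80 26
```

```text
black c [ 448.1856 -312.0461] size [21.8, 51.5] yaw 27.1
plate c [ 447.0436 -313.271 ] size [52.5, 75.2] yaw 13.4
t 6.45 p [ 0.4068 -0.173   0.176 ] yaw -0.9395363101711635 F [0.8094 0.3527 0.9944] grip 0.6512647454973491 0.0
travel [0.0422 0.1379 0.097 ] turn [  0.3707  -0.4073 -26.9404]
```

Call:
{"op": "step_arm", "data": {"commands": [{"travel": [0.01, 0.04, 0.02], "turn": [0, 0, -8]}, {"travel": [0.022, 0.08, 0.04], "turn": [0, 0, -16]}, {"travel": [0.035, 0.12, 0.07], "turn": [0, 0, -24]}, {"travel": [0.042, 0.138, 0.09], "turn": [0, 0, -27]}, {"travel": [0.042, 0.138, 0.09], "turn": [0, 0, -27.5]}], "gripper": 0.65}}

```text
time: 6.95
position: [0.4418, -0.3144, 0.0766]
tool_rot: [-3.055, -0.714, 0.006]
ft_force: [-0.3, -0.3, 0.1]
grip_width: 0.651
grip_force: 0.0
```

Call:
{"op": "step_arm", "data": {"commands": [{"travel": [0, 0, 0], "turn": [0, 0, 0]}, {"travel": [0, 0, 0], "turn": [0, 0, 0]}]}}

```text
time: 7.15
position: [0.4446, -0.3114, 0.0814]
tool_rot: [3.057, 0.721, 0.001]
ft_force: [-0.1, -0.0, 0.4]
grip_width: 0.645
grip_force: 0.0
```

```bash
python3 go.py 448 -312 34 26.5
```

```text
t 7.15 p [ 0.4446 -0.3114  0.0814] yaw 26.522557066860728 F [-0.0587 -0.0172  0.4124] grip 0.6450367481536631 0.0
travel [0.0027 0.002  0.0474] turn [ 0.0374 -0.0427  0.0225]
```

Call:
{"op": "step_arm", "data": {"commands": [{"travel": [0.0027, 0.002, 0.015], "turn": [0, 0, 0]}, {"travel": [0.0027, 0.002, 0.03], "turn": [0, 0, 0]}, {"travel": [0.0027, 0.002, 0.042], "turn": [0, 0, 0]}, {"travel": [0.0027, 0.002, 0.047], "turn": [0, 0, 0]}, {"travel": [0.0027, 0.002, 0.047], "turn": [0, 0, 0]}]}}

```text
time: 7.65
position: [0.4464, -0.3124, 0.0322]
tool_rot: [-3.056, -0.719, 0.003]
ft_force: [-0.6, -0.6, 0.2]
grip_width: 0.65
grip_force: 0.0
```

Call:
{"op": "step_arm", "data": {"commands": [{"travel": [0, 0, 0], "turn": [0, 0, 0]}, {"travel": [0, 0, 0], "turn": [0, 0, 0]}, {"travel": [0, 0, 0], "turn": [0, 0, 0]}, {"travel": [0, 0, 0], "turn": [0, 0, 0]}, {"travel": [0, 0, 0], "turn": [0, 0, 0]}], "gripper": 0, "force": 8}}

```text
time: 8.15
position: [0.4473, -0.3132, 0.0339]
tool_rot: [3.058, 0.719, 0.0]
ft_force: [0.3, -1.0, 1.1]
grip_width: 0.288
grip_force: 8.0
```

Call:
{"op": "step_arm", "data": {"commands": [{"travel": [0, 0, 0], "turn": [0, 0, 0]}, {"travel": [0, 0, 0], "turn": [0, 0, 0]}]}}

```text
time: 8.35
position: [0.4474, -0.3132, 0.0339]
tool_rot: [3.058, 0.719, 0.0]
ft_force: [-0.2, 1.4, 1.9]
grip_width: 0.283
grip_force: 8.0
```

Call:
{"op": "step_arm", "data": {"commands": [{"travel": [0, 0, -0.004], "turn": [0, 0, 0]}, {"travel": [0, 0, -0.012], "turn": [0, 0, 0]}, {"travel": [0, 0, -0.025], "turn": [0, 0, 0]}, {"travel": [0, 0, -0.04], "turn": [0, 0, 0]}, {"travel": [0, 0, -0.05], "turn": [0, 0, 0]}]}}

```text
time: 8.85
position: [0.4481, -0.3136, 0.0859]
tool_rot: [3.056, 0.719, 0.003]
ft_force: [0.3, 0.3, 0.1]
grip_width: 0.286
grip_force: 8.0
```

```bash
python3 go.py 532.5 -435 83 10.7
```

```text
t 8.85 p [ 0.4481 -0.3136  0.0859] yaw 26.475502028767114 F [0.2937 0.3421 0.058 ] grip 0.28552461083992703 8.000073283910751
travel [0.0214 0.1462 0.0033] turn [ 0.1314 -0.0835 15.7754]
```

Call:
{"op": "step_arm", "data": {"commands": [{"travel": [0.005, 0.035, 0], "turn": [0, 0, 4]}, {"travel": [0.011, 0.075, 0], "turn": [0, 0, 8]}, {"travel": [0.016, 0.115, 0], "turn": [0, 0, 12]}, {"travel": [0.02, 0.138, 0], "turn": [0, 0, 15]}, {"travel": [0.0214, 0.146, 0], "turn": [0, 0, 15.8]}]}}

```text
time: 9.35
position: [0.5323, -0.4368, 0.0842]
tool_rot: [3.127, 0.288, 0.002]
ft_force: [-0.8, -0.4, -0.3]
grip_width: 0.284
grip_force: 8.0
```

Call:
{"op": "step_arm", "data": {"commands": [{"travel": [0, 0, 0], "turn": [0, 0, 0]}, {"travel": [0, 0, 0.015], "turn": [0, 0, 0]}, {"travel": [0, 0, 0.03], "turn": [0, 0, 0]}, {"travel": [0, 0, 0.03], "turn": [0, 0, 0]}, {"travel": [0, 0, 0.03], "turn": [0, 0, 0]}]}}

```text
time: 9.85
position: [0.5306, -0.4332, 0.0524]
tool_rot: [-3.126, -0.293, 0.003]
ft_force: [0.0, 0.1, -0.6]
grip_width: 0.288
grip_force: 8.0
```

```bash
python3 - <<'E'
from h import *
a=snap('top','t4.png');b=snap('side','s4.png')
A=cv2.resize(a[200:280,415:495],(400,400),interpolation=2);B=cv2.resize(b[175:255,335:415],(400,400),interpolation=2)
cv2.imwrite('pics/c6.png',np.hstack([A,B])[:,:,::-1])
E
python3 go.py 532.5 -435 23.5 10.7
```

```text
t 9.95 p [ 0.5316 -0.4341  0.0539] yaw 10.69177451000736 F [ 0.3011 -0.4477 -0.2233] grip 0.2884593816740312 7.9999807476997375
travel [0.0007 0.001  0.0304] turn [ 0.0199 -0.0149 -0.0082]
```

View pics/c6.png

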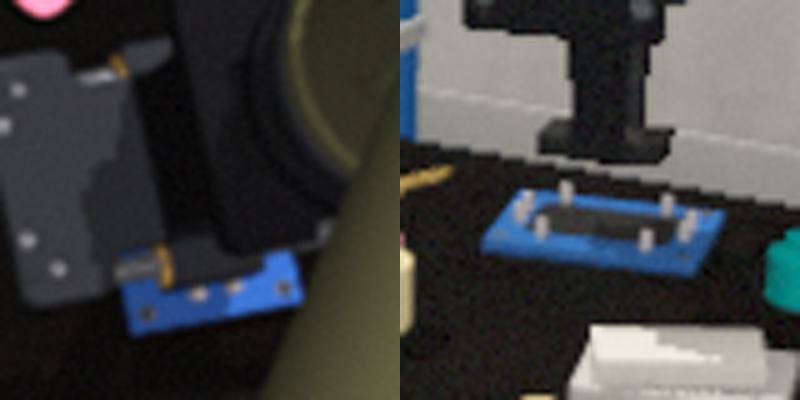

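The crop shows the coupon held level at side crop (605,145) and centred over the blue carrier. The pale coupon stayed on the plate. Now lower it.

Call:
{"op": "step_arm", "data": {"commands": [{"travel": [0.0007, 0.001, 0.01], "turn": [0, 0, 0]}, {"travel": [0.0007, 0.001, 0.02], "turn": [0, 0, 0]}, {"travel": [0.0007, 0.001, 0.026], "turn": [0, 0, 0]}, {"travel": [0.0007, 0.001, 0.0305], "turn": [0, 0, 0]}, {"travel": [0.0007, 0.001, 0.0305], "turn": [0, 0, 0]}]}}

```text
time: 10.45
position: [0.5322, -0.4349, 0.0225]
tool_rot: [-3.127, -0.292, 0.001]
ft_force: [0.6, -0.7, -1.1]
grip_width: 0.286
grip_force: 8.0
```

Call:
{"op": "step_arm", "data": {"commands": [{"travel": [0, 0, 0], "turn": [0, 0, 0]}, {"travel": [0, 0, 0], "turn": [0, 0, 0]}]}}

```text
time: 10.65
position: [0.5324, -0.4352, 0.023]
tool_rot: [3.128, 0.292, 0.0]
ft_force: [-0.2, 0.4, -0.2]
grip_width: 0.283
grip_force: 8.0
```

Within a fraction of a mm of the pad, so release and retreat.

Call:
{"op": "step_arm", "data": {"commands": [{"travel": [0, 0, 0], "turn": [0, 0, 0]}, {"travel": [0, 0, 0], "turn": [0, 0, 0]}, {"travel": [0, 0, 0], "turn": [0, 0, 0]}, {"travel": [0, 0, 0], "turn": [0, 0, 0]}, {"travel": [0, 0, 0], "turn": [0, 0, 0]}], "gripper": 0.6}}

```text
time: 11.15
position: [0.5324, -0.4351, 0.0231]
tool_rot: [3.128, 0.292, -0.0]
ft_force: [-0.1, 0.7, 0.6]
grip_width: 0.582
grip_force: 0.0
```

Call:
{"op": "step_arm", "data": {"commands": [{"travel": [0, 0, -0.01], "turn": [0, 0, 0]}, {"travel": [0, 0, -0.03], "turn": [0, 0, 0]}, {"travel": [0, 0, -0.07], "turn": [0, 0, 0]}, {"travel": [-0.03, -0.03, -0.1], "turn": [0, 0, 0]}, {"travel": [-0.07, -0.05, -0.13], "turn": [0, 0, 0]}]}}

```text
time: 11.65
position: [0.4604, -0.3981, 0.152]
tool_rot: [-3.127, -0.298, -0.004]
ft_force: [-0.8, -0.1, 0.3]
grip_width: 0.597
grip_force: 0.0
```

Call:
{"op": "step_arm", "data": {"commands": [{"travel": [-0.05, 0.02, 0], "turn": [0, 0, 0]}, {"travel": [-0.1, 0.04, 0], "turn": [0, 0, 0]}, {"travel": [-0.1, 0.08, 0], "turn": [0, 0, 0]}, {"travel": [-0.1, 0.1, 0], "turn": [0, 0, 0]}, {"travel": [-0.1, 0.1, 0], "turn": [0, 0, 0]}]}}

```text
time: 12.15
position: [0.3777, -0.5205, 0.1506]
tool_rot: [3.126, 0.285, 0.0]
ft_force: [0.1, -1.0, -0.4]
grip_width: 0.603
grip_force: 0.0
```

```bash
python3 - <<'E'
from h import *
a=snap('top','t5.png');b=snap('side','s5.png')
A=cv2.resize(a[200:320,350:490],(490,420),interpolation=2);B=cv2.resize(b[185:265,335:435],(300,240),interpolation=2)
B=np.vstack([B,np.zeros((180,300,3),np.uint8)])
cv2.imwrite('pics/c7.png',np.hstack([A,B])[:,:,::-1])
E
python3 go.py 448 -312 80 26
```

```text
t 12.25 p [ 0.3794 -0.5168  0.1503] yaw 10.670861627572563 F [-0.3391 -0.1442 -0.2717] grip 0.5995920415032199 0.0
travel [ 0.1053 -0.1885  0.0704] turn [ -0.0144  -0.0321 -15.3291]
```

View pics/c7.png

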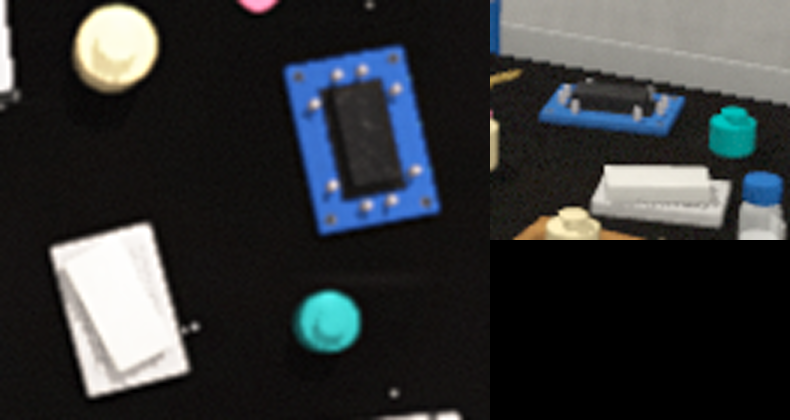

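The black coupon lies flat between the pins at crop (368,138). The pale coupon is free, with its centre near crop (118,303). Now measure it.

```bash
python3 - <<'E'
exec(open('rc.py').read())
rect('pale',cr([(62,262),(115,231),(172,347),(122,376)],3.5,(350,200)),.018)
rect('plate',cr([(49,247),(151,222),(190,372),(89,398)],3.5,(350,200)),.008)
im=cv2.imread('pics/t5.png')
cv2.imwrite('pics/c8.png',cv2.resize(im[255:320,355:415],None,fx=9,fy=9,interpolation=2))
E
```

```text
pale c [ 449.261  -310.4264] size [30.3, 64.1] yaw 27.1
plate c [ 446.9207 -312.4129] size [52.4, 76.8] yaw 14.1
```

View pics/c8.png

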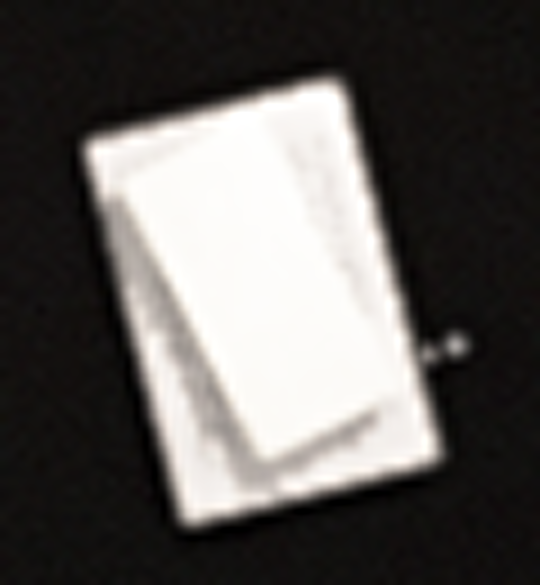

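The pale coupon's corners in the crop are about (118,190), (257,117) and (262,465). Its centre is about (260,291), yaw 27°, near (448,-311.5) mm.

Call:
{"op": "step_arm", "data": {"commands": [{"travel": [0.025, -0.045, 0.01], "turn": [0, 0, -5]}, {"travel": [0.05, -0.09, 0.03], "turn": [0, 0, -10]}, {"travel": [0.075, -0.135, 0.05], "turn": [0, 0, -14]}, {"travel": [0.097, -0.175, 0.065], "turn": [0, 0, -16]}, {"travel": [0.105, -0.188, 0.07], "turn": [0, 0, -16.3]}], "gripper": 0.65}}

```text
time: 12.75
position: [0.4485, -0.3059, 0.079]
tool_rot: [-3.049, -0.744, 0.001]
ft_force: [-0.1, -0.8, 0.4]
grip_width: 0.65
grip_force: 0.0
```

Call:
{"op": "step_arm", "data": {"commands": [{"travel": [0, 0, 0], "turn": [0, 0, 0]}, {"travel": [0, 0, 0], "turn": [0, 0, 0]}, {"travel": [0, 0, 0], "turn": [0, 0, 0]}]}}

```text
time: 13.05
position: [0.4474, -0.3139, 0.0806]
tool_rot: [3.054, 0.731, 0.0]
ft_force: [-0.6, 0.5, -0.2]
grip_width: 0.65
grip_force: 0.0
```

```bash
python3 go.py 448 -311.5 24.5 27
```

```text
t 13.05 p [ 0.4474 -0.3139  0.0806] yaw 26.927738725617658 F [-0.6184  0.4665 -0.2377] grip 0.6496749590681827 0.0
travel [ 0.0017 -0.0019  0.0561] turn [ 0.0881  0.0115 -0.0723]
```

Call:
{"op": "step_arm", "data": {"commands": [{"travel": [0.0017, -0.002, 0.015], "turn": [0, 0, 0]}, {"travel": [0.0017, -0.002, 0.035], "turn": [0, 0, 0]}, {"travel": [0.0017, -0.002, 0.048], "turn": [0, 0, 0]}, {"travel": [0.0017, -0.002, 0.055], "turn": [0, 0, 0]}, {"travel": [0.0017, -0.002, 0.056], "turn": [0, 0, 0]}]}}

```text
time: 13.55
position: [0.4473, -0.3103, 0.0226]
tool_rot: [-3.054, -0.731, 0.002]
ft_force: [1.2, -0.6, -0.2]
grip_width: 0.65
grip_force: 0.0
```

Call:
{"op": "step_arm", "data": {"commands": [{"travel": [0, 0, 0], "turn": [0, 0, 0]}, {"travel": [0, 0, 0], "turn": [0, 0, 0]}, {"travel": [0, 0, 0], "turn": [0, 0, 0]}, {"travel": [0, 0, 0], "turn": [0, 0, 0]}, {"travel": [0, 0, 0], "turn": [0, 0, 0]}], "gripper": 0, "force": 8}}

```text
time: 14.05
position: [0.4484, -0.3105, 0.0244]
tool_rot: [3.054, 0.733, 0.001]
ft_force: [0.2, -0.7, 1.2]
grip_width: 0.345
grip_force: 8.0
```

Call:
{"op": "step_arm", "data": {"commands": [{"travel": [0, 0, 0], "turn": [0, 0, 0]}]}}

```text
time: 14.15
position: [0.4484, -0.3105, 0.0244]
tool_rot: [3.054, 0.733, 0.001]
ft_force: [0.6, -0.9, 2.2]
grip_width: 0.343
grip_force: 8.0
```

Call:
{"op": "step_arm", "data": {"commands": [{"travel": [0, 0, -0.004], "turn": [0, 0, 0]}, {"travel": [0, 0, -0.012], "turn": [0, 0, 0]}, {"travel": [0, 0, -0.03], "turn": [0, 0, 0]}, {"travel": [0, 0, -0.055], "turn": [0, 0, 0]}, {"travel": [0, 0, -0.07], "turn": [0, 0, 0]}]}}

```text
time: 14.65
position: [0.449, -0.3108, 0.0961]
tool_rot: [3.053, 0.732, 0.003]
ft_force: [0.1, -0.5, 0.0]
grip_width: 0.341
grip_force: 8.0
```

```bash
python3 go.py 472 -81 95 -3.6
```

```text
t 14.65 p [ 0.449  -0.3108  0.0961] yaw 26.979609783320228 F [ 0.1097 -0.4861  0.039 ] grip 0.34092308498910434 8.000074625015259
travel [ 0.1248 -0.1943  0.0008] turn [ 0.114  -0.0974 30.5795]
```

Call:
{"op": "step_arm", "data": {"commands": [{"travel": [0.018, -0.028, 0], "turn": [0, 0, 5]}, {"travel": [0.04, -0.062, 0], "turn": [0, 0, 10]}, {"travel": [0.062, -0.096, 0], "turn": [0, 0, 16]}, {"travel": [0.084, -0.13, 0], "turn": [0, 0, 22]}, {"travel": [0.105, -0.163, 0], "turn": [0, 0, 27]}]}}

```text
time: 15.15
position: [0.4678, -0.1158, 0.0944]
tool_rot: [3.141, -0.007, 0.001]
ft_force: [0.3, -0.8, -0.5]
grip_width: 0.344
grip_force: 8.0
```

Call:
{"op": "step_arm", "data": {"commands": [{"travel": [0, 0, 0], "turn": [0, 0, 0]}, {"travel": [0, 0, 0], "turn": [0, 0, 0]}, {"travel": [0, 0, 0], "turn": [0, 0, 0]}]}}

```text
time: 15.45
position: [0.4677, -0.1187, 0.094]
tool_rot: [3.141, -0.002, 0.0]
ft_force: [0.4, -0.7, -0.2]
grip_width: 0.344
grip_force: 8.0
```

```bash
python3 go.py 472 -81 45 -3.6
```

```text
t 15.45 p [ 0.4677 -0.1187  0.094 ] yaw -0.07832557793030714 F [ 0.4476 -0.738  -0.2494] grip 0.34395625038592736 7.999761700630188
travel [ 0.0043 -0.0377  0.049 ] turn [ 0.0447 -0.0057  3.5217]
```

Call:
{"op": "step_arm", "data": {"commands": [{"travel": [0.002, -0.02, 0.005], "turn": [0, 0, 2]}, {"travel": [0.0043, -0.0377, 0.02], "turn": [0, 0, 3.5]}, {"travel": [0.0043, -0.0377, 0.04], "turn": [0, 0, 3.5]}, {"travel": [0.0043, -0.0377, 0.049], "turn": [0, 0, 3.5]}, {"travel": [0.0043, -0.0377, 0.049], "turn": [0, 0, 3.5]}]}}

```text
time: 15.95
position: [0.4707, -0.081, 0.0436]
tool_rot: [-3.14, 0.1, 0.005]
ft_force: [-0.1, 0.2, 0.5]
grip_width: 0.341
grip_force: 8.0
```

```bash
python3 - <<'E'
from h import *
a=snap('top','t6.png');b=snap('side','s6.png')
A=cv2.resize(a[230:330,220:320],(400,400),interpolation=2);B=cv2.resize(b[230:330,265:365],(400,400),interpolation=2)
cv2.imwrite('pics/c9.png',np.hstack([A,B])[:,:,::-1])
E
python3 go.py 472 -81 23.5 -3.6
```

```text
t 16.05 p [ 0.4723 -0.0809  0.0451] yaw -3.632519791871623 F [ 0.2549 -0.1709  0.2082] grip 0.3391203220728957 7.999936938285828
travel [-0.0003  0.0001  0.0216] turn [ 0.0099 -0.0076 -0.0325]
```

View pics/c9.png

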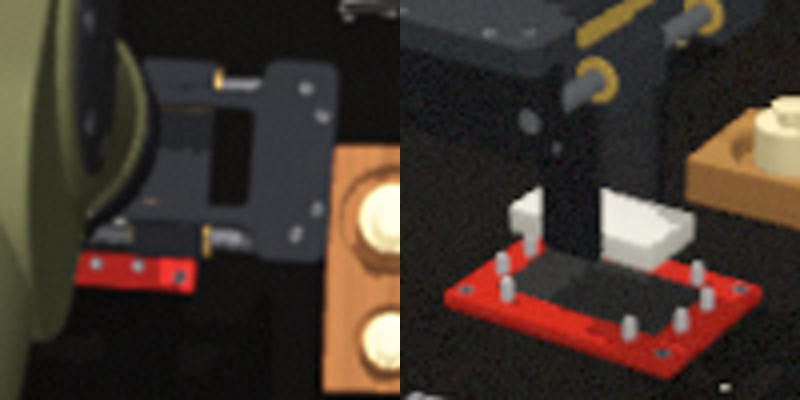

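The pale coupon is held level over the red carrier, at side crop (605,230), lined up with it and roughly centred. Lower and release.

Call:
{"op": "step_arm", "data": {"commands": [{"travel": [0, 0, 0.008], "turn": [0, 0, 0]}, {"travel": [0, 0, 0.015], "turn": [0, 0, 0]}, {"travel": [0, 0, 0.0195], "turn": [0, 0, 0]}, {"travel": [0, 0, 0.0215], "turn": [0, 0, 0]}, {"travel": [0, 0, 0.0215], "turn": [0, 0, 0]}]}}

```text
time: 16.55
position: [0.472, -0.0797, 0.0232]
tool_rot: [3.14, -0.097, -0.001]
ft_force: [0.5, -0.5, 0.3]
grip_width: 0.346
grip_force: 8.0
```

Call:
{"op": "step_arm", "data": {"commands": [{"travel": [0, 0, 0], "turn": [0, 0, 0]}, {"travel": [0, 0, 0], "turn": [0, 0, 0]}]}}

```text
time: 16.75
position: [0.4722, -0.0797, 0.0234]
tool_rot: [3.14, -0.097, 0.0]
ft_force: [0.1, 0.3, 0.1]
grip_width: 0.341
grip_force: 8.0
```

Call:
{"op": "step_arm", "data": {"commands": [{"travel": [0, 0, 0], "turn": [0, 0, 0]}, {"travel": [0, 0, 0], "turn": [0, 0, 0]}, {"travel": [0, 0, 0], "turn": [0, 0, 0]}, {"travel": [0, 0, 0], "turn": [0, 0, 0]}, {"travel": [0, 0, 0], "turn": [0, 0, 0]}], "gripper": 0.65}}

```text
time: 17.25
position: [0.4721, -0.0798, 0.0234]
tool_rot: [3.14, -0.097, 0.0]
ft_force: [0.3, 0.3, 0.2]
grip_width: 0.631
grip_force: 0.0
```

Call:
{"op": "step_arm", "data": {"commands": [{"travel": [0, 0, -0.01], "turn": [0, 0, 0]}, {"travel": [0, 0, -0.03], "turn": [0, 0, 0]}, {"travel": [0, 0, -0.07], "turn": [0, 0, 0]}, {"travel": [0, 0.045, -0.08], "turn": [0, 0, -4]}, {"travel": [0, 0.09, -0.08], "turn": [0, 0, -8]}]}}

```text
time: 17.75
position: [0.469, -0.1701, 0.1071]
tool_rot: [3.136, 0.133, 0.009]
ft_force: [1.3, -1.0, -0.3]
grip_width: 0.654
grip_force: 0.0
```

```bash
python3 - <<'E'
from h import *
b=snap('side','s7.png');a=snap('top','t7.png')
A=cv2.resize(a[230:330,220:320],(400,400),interpolation=2)
B=cv2.resize(b[230:330,265:365],(400,400),interpolation=2)
cv2.imwrite('pics/c10.png',np.hstack([A,B])[:,:,::-1])
E
python3 go.py 447.5 -312.5 90 14.2
```

```text
t 17.85 p [ 0.4659 -0.1768  0.1049] yaw 4.0203930106472825 F [-0.7187  0.4307 -0.3319] grip 0.6514315263902513 0.0
travel [-0.0279  0.134   0.0154] turn [  0.2486  -0.0578 -10.1798]
```

View pics/c10.png

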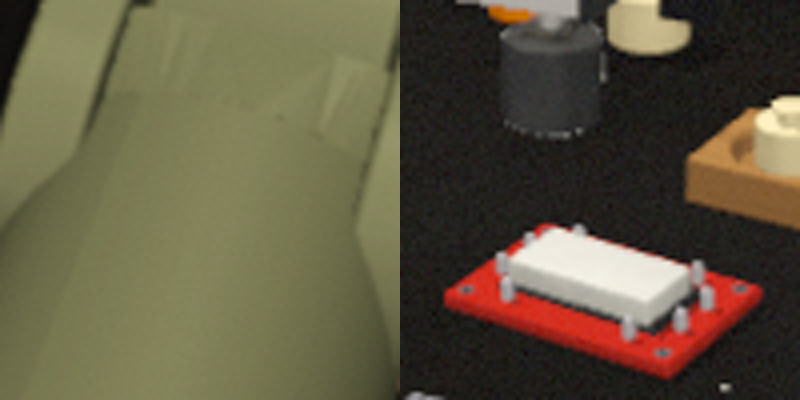

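The pale coupon lies flat between the pins of the red carrier, at side crop (605,275). Next, the plate.

Call:
{"op": "step_arm", "data": {"commands": [{"travel": [-0.008, 0.035, 0], "turn": [0, 0, -3]}, {"travel": [-0.016, 0.075, 0.005], "turn": [0, 0, -6]}, {"travel": [-0.024, 0.11, 0.015], "turn": [0, 0, -9]}, {"travel": [-0.028, 0.13, 0.015], "turn": [0, 0, -10]}, {"travel": [-0.028, 0.134, 0.015], "turn": [0, 0, -10.2]}], "gripper": 1}}

```text
time: 18.35
position: [0.4479, -0.3081, 0.0884]
tool_rot: [3.116, 0.393, -0.001]
ft_force: [-0.2, -0.5, 0.5]
grip_width: 0.973
grip_force: 0.0
```

Call:
{"op": "step_arm", "data": {"commands": [{"travel": [0, 0, 0], "turn": [0, 0, 0]}, {"travel": [0, 0, 0], "turn": [0, 0, 0]}, {"travel": [0, 0, 0], "turn": [0, 0, 0]}]}}

```text
time: 18.65
position: [0.4499, -0.3035, 0.0887]
tool_rot: [-3.115, -0.405, -0.001]
ft_force: [-0.6, -0.1, 0.7]
grip_width: 1.0
grip_force: 0.0
```

```bash
python3 go.py 447.3 -312.7 17 14.2
```

```text
t 18.65 p [ 0.4499 -0.3035  0.0887] yaw 14.815978477966585 F [-0.6406 -0.1068  0.7438] grip 0.9998773418048391 0.0
travel [-0.0049  0.0082  0.0717] turn [-0.0069 -0.0275  0.616 ]
```

Call:
{"op": "step_arm", "data": {"commands": [{"travel": [-0.005, 0.008, 0.015], "turn": [0, 0, 0.6]}, {"travel": [-0.005, 0.008, 0.035], "turn": [0, 0, 0.6]}, {"travel": [-0.005, 0.008, 0.045], "turn": [0, 0, 0.6]}, {"travel": [-0.005, 0.008, 0.045], "turn": [0, 0, 0.6]}, {"travel": [-0.005, 0.008, 0.045], "turn": [0, 0, 0.6]}]}}

```text
time: 19.15
position: [0.4463, -0.3142, 0.0432]
tool_rot: [-3.118, -0.385, 0.0]
ft_force: [-0.5, -0.3, 0.7]
grip_width: 0.998
grip_force: 0.0
```

Call:
{"op": "step_arm", "data": {"commands": [{"travel": [0, 0, 0], "turn": [0, 0, 0]}, {"travel": [0, 0, 0], "turn": [0, 0, 0]}]}}

```text
time: 19.35
position: [0.4469, -0.3147, 0.0442]
tool_rot: [3.117, 0.385, 0.002]
ft_force: [-0.5, -0.6, -0.3]
grip_width: 0.998
grip_force: 0.0
```

```bash
python3 go.py 447.3 -312.7 16.5 14.2
```

```text
t 19.35 p [ 0.4469 -0.3147  0.0442] yaw 14.078113198625319 F [-0.5077 -0.5668 -0.2824] grip 0.9978402047214008 0.0
travel [ 0.0009 -0.0019  0.0277] turn [ 0.0741 -0.0544 -0.1219]
```

Call:
{"op": "step_arm", "data": {"commands": [{"travel": [0.001, -0.002, 0.01], "turn": [0, 0, 0]}, {"travel": [0.001, -0.002, 0.018], "turn": [0, 0, 0]}, {"travel": [0.001, -0.002, 0.024], "turn": [0, 0, 0]}, {"travel": [0.001, -0.002, 0.0275], "turn": [0, 0, 0]}, {"travel": [0.001, -0.002, 0.0275], "turn": [0, 0, 0]}]}}

```text
time: 19.85
position: [0.4465, -0.312, 0.0152]
tool_rot: [-3.117, -0.385, 0.001]
ft_force: [-0.2, -0.1, 0.0]
grip_width: 0.999
grip_force: 0.0
```

Call:
{"op": "step_arm", "data": {"commands": [{"travel": [0, 0, 0], "turn": [0, 0, 0]}, {"travel": [0, 0, 0], "turn": [0, 0, 0]}, {"travel": [0, 0, 0], "turn": [0, 0, 0]}, {"travel": [0, 0, 0], "turn": [0, 0, 0]}, {"travel": [0, 0, 0], "turn": [0, 0, 0]}], "gripper": 0, "force": 25}}

```text
time: 20.35
position: [0.4468, -0.3123, 0.016]
tool_rot: [3.118, 0.385, 0.0]
ft_force: [0.5, -0.5, -0.5]
grip_width: 0.632
grip_force: 0.0
```

Call:
{"op": "step_arm", "data": {"commands": [{"travel": [0, 0, 0], "turn": [0, 0, 0]}, {"travel": [0, 0, 0], "turn": [0, 0, 0]}]}}

```text
time: 20.55
position: [0.4468, -0.3121, 0.016]
tool_rot: [3.118, 0.385, -0.0]
ft_force: [0.3, 0.8, 0.8]
grip_width: 0.573
grip_force: 25.0
```

Call:
{"op": "step_arm", "data": {"commands": [{"travel": [0, 0, -0.004], "turn": [0, 0, 0]}, {"travel": [0, 0, -0.014], "turn": [0, 0, 0]}, {"travel": [0, 0, -0.034], "turn": [0, 0, 0]}, {"travel": [0, 0, -0.06], "turn": [0, 0, 0]}, {"travel": [0, 0, -0.075], "turn": [0, 0, 0]}]}}

```text
time: 21.05
position: [0.4478, -0.3128, 0.0935]
tool_rot: [3.116, 0.385, 0.004]
ft_force: [0.2, 0.2, -1.5]
grip_width: 0.57
grip_force: 25.0
```

```bash
python3 go.py 440 -130 91 9 436 52.5 91 3.8
```

```text
t 21.05 p [ 0.4478 -0.3128  0.0935] yaw 14.075933837989442 F [ 0.1516  0.2146 -1.4755] grip 0.570023576867291 24.999792873859406
travel [ 0.0369 -0.1792  0.0021] turn [ 0.1379 -0.1181  5.0758]
travel [ 0.0774 -0.3572  0.0017] turn [ 0.1325 -0.1244 10.2758]
```

Call:
{"op": "step_arm", "data": {"commands": [{"travel": [0.006, -0.03, 0], "turn": [0, 0, 1]}, {"travel": [0.014, -0.068, 0], "turn": [0, 0, 2]}, {"travel": [0.022, -0.107, 0], "turn": [0, 0, 3]}, {"travel": [0.03, -0.146, 0], "turn": [0, 0, 4]}, {"travel": [0.037, -0.179, 0], "turn": [0, 0, 5]}]}}

```text
time: 21.55
position: [0.4388, -0.1274, 0.0912]
tool_rot: [3.131, 0.249, 0.0]
ft_force: [1.5, -0.2, -1.1]
grip_width: 0.567
grip_force: 25.0
```

Call:
{"op": "step_arm", "data": {"commands": [{"travel": [0.005, -0.035, 0], "turn": [0, 0, 1]}, {"travel": [0.011, -0.075, 0], "turn": [0, 0, 2]}, {"travel": [0.017, -0.115, 0], "turn": [0, 0, 3]}, {"travel": [0.021, -0.145, 0], "turn": [0, 0, 4]}, {"travel": [0.024, -0.165, 0], "turn": [0, 0, 5]}]}}

```text
time: 22.05
position: [0.4365, 0.0398, 0.0914]
tool_rot: [3.139, 0.115, 0.001]
ft_force: [0.2, -0.7, -0.7]
grip_width: 0.567
grip_force: 25.0
```

Call:
{"op": "step_arm", "data": {"commands": [{"travel": [0, 0, 0], "turn": [0, 0, 0]}, {"travel": [0, 0, 0], "turn": [0, 0, 0]}, {"travel": [0, 0, 0], "turn": [0, 0, 0]}]}}

```text
time: 22.35
position: [0.4368, 0.0359, 0.0909]
tool_rot: [3.139, 0.109, -0.0]
ft_force: [-0.6, -0.8, -2.6]
grip_width: 0.57
grip_force: 25.0
```

```bash
python3 go.py 436 52.5 45 3.8
```

```text
t 22.35 p [0.4368 0.0359 0.0909] yaw 3.9918276514915134 F [-0.6074 -0.777  -2.6053] grip 0.5699033471333941 24.999602437019348
travel [ 0.0003 -0.0166  0.0459] turn [0.0387 0.0052 0.1918]
```

Call:
{"op": "step_arm", "data": {"commands": [{"travel": [0, -0.008, 0.008], "turn": [0, 0, 0]}, {"travel": [0, -0.0166, 0.02], "turn": [0, 0, 0]}, {"travel": [0, -0.0166, 0.038], "turn": [0, 0, 0]}, {"travel": [0, -0.0166, 0.046], "turn": [0, 0, 0]}, {"travel": [0, -0.0166, 0.046], "turn": [0, 0, 0]}]}}

```text
time: 22.85
position: [0.4343, 0.0534, 0.0434]
tool_rot: [-3.139, -0.111, 0.005]
ft_force: [-0.1, -1.2, -1.1]
grip_width: 0.572
grip_force: 25.0
```

```bash
python3 - <<'E'
from h import *
a=snap('top','t8.png');b=snap('side','s8.png')
A=cv2.resize(a[240:340,125:225],(400,400),interpolation=2);B=cv2.resize(b[280:400,230:350],(400,400),interpolation=2)
cv2.imwrite('pics/c11.png',np.hstack([A,B])[:,:,::-1])
# predicted plate corners (bottom) in the crop, and case rim corners
import sys
s=ctrl.get_state();p=np.array(s['position'])*1000
def corners(c,yaw,L,W,z):
    t=np.radians(yaw);M=np.array([[np.cos(t),-np.sin(t)],[np.sin(t),np.cos(t)]])
    return np.array([[*(c+M@np.array([sx*L/2,sy*W/2])),z] for sx,sy in((1,1),(1,-1),(-1,-1),(-1,1))])/1000
for q in (corners(p[:2],3.9,75,50,p[2]-16+8),corners(np.array([436,52.5]),3.8,101,76,12)):
    print(((w2px('side',q)-[230,280])*400/120+[400,0]).round())
E
python3 go.py 436 52.5 21.5 3.8
```

```text
[[468. 189.]
 [536. 124.]
 [714. 168.]
 [654. 238.]]
[[423. 255.]
 [527. 155.]
 [760. 214.]
 [673. 326.]]
t 22.95 p [0.4357 0.0536 0.0449] yaw 4.0354051261946555 F [-0.5191 -1.3338 -0.8294] grip 0.5668925883502439 24.999726712703705
travel [0.0002 0.0011 0.0234] turn [-0.0114  0.0104  0.2354]
```

View pics/c11.png

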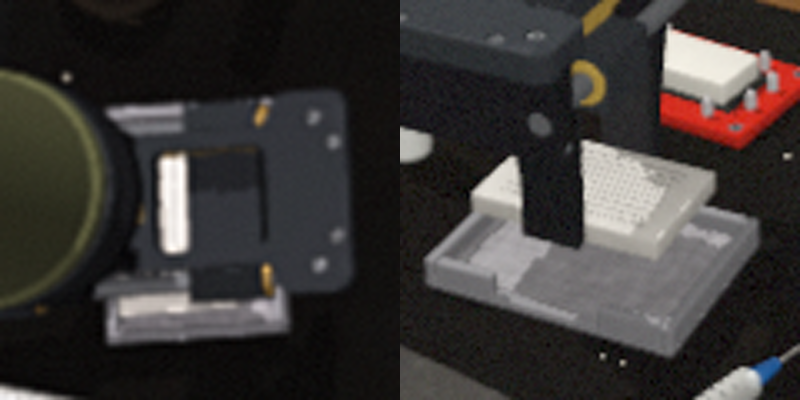

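The plate's observed corners are at (472,190), (715,172) and (657,240). The case rim corners are at (427,260) and (760,216). Both match the prediction within about 1 mm. Lower.

Call:
{"op": "step_arm", "data": {"commands": [{"travel": [0, 0.001, 0.008], "turn": [0, 0, 0]}, {"travel": [0, 0.001, 0.015], "turn": [0, 0, 0]}, {"travel": [0, 0.001, 0.02], "turn": [0, 0, 0]}, {"travel": [0, 0.001, 0.0235], "turn": [0, 0, 0]}, {"travel": [0, 0.001, 0.0235], "turn": [0, 0, 0]}]}}

```text
time: 23.45
position: [0.4356, 0.0528, 0.0211]
tool_rot: [-3.14, -0.112, 0.001]
ft_force: [-0.3, 1.0, -1.0]
grip_width: 0.571
grip_force: 25.0
```

Call:
{"op": "step_arm", "data": {"commands": [{"travel": [0, 0, 0], "turn": [0, 0, 0]}, {"travel": [0, 0, 0], "turn": [0, 0, 0]}]}}

```text
time: 23.65
position: [0.4357, 0.0527, 0.0213]
tool_rot: [3.14, 0.112, 0.0]
ft_force: [-0.1, -0.0, -0.7]
grip_width: 0.57
grip_force: 25.0
```

Call:
{"op": "step_arm", "data": {"commands": [{"travel": [0, 0, 0], "turn": [0, 0, 0]}, {"travel": [0, 0, 0], "turn": [0, 0, 0]}, {"travel": [0, 0, 0], "turn": [0, 0, 0]}, {"travel": [0, 0, 0], "turn": [0, 0, 0]}, {"travel": [0, 0, 0], "turn": [0, 0, 0]}], "gripper": 0.8}}

```text
time: 24.15
position: [0.4358, 0.0527, 0.0214]
tool_rot: [3.139, 0.112, 0.0]
ft_force: [-0.1, -0.2, 0.4]
grip_width: 0.794
grip_force: 0.0
```

Call:
{"op": "step_arm", "data": {"commands": [{"travel": [0, 0, -0.01], "turn": [0, 0, 0]}, {"travel": [0, 0, -0.03], "turn": [0, 0, 0]}, {"travel": [0, 0, -0.07], "turn": [0, 0, 0]}, {"travel": [0, 0.04, -0.1], "turn": [0, 0, 0]}, {"travel": [0, 0.09, -0.1], "turn": [0, 0, 0]}]}}

```text
time: 24.65
position: [0.446, -0.0362, 0.1269]
tool_rot: [3.137, 0.121, 0.016]
ft_force: [1.3, -0.9, 0.5]
grip_width: 0.801
grip_force: 0.0
```

Call:
{"op": "step_arm", "data": {"commands": [{"travel": [0, 0.04, 0], "turn": [0, 0, 0]}, {"travel": [0, 0.08, 0], "turn": [0, 0, 0]}, {"travel": [0, 0.11, 0], "turn": [0, 0, 0]}, {"travel": [0, 0.11, 0], "turn": [0, 0, 0]}, {"travel": [0, 0.11, 0], "turn": [0, 0, 0]}]}}

```text
time: 25.15
position: [0.45, -0.1468, 0.1218]
tool_rot: [-3.139, -0.109, -0.001]
ft_force: [0.5, 0.5, 0.2]
grip_width: 0.797
grip_force: 0.0
```

```bash
python3 - <<'E'
from h import *
b=snap('side','s9.png')
cv2.imwrite('pics/c12.png',cv2.resize(b[200:400,220:460],(720,600),interpolation=2)[:,:,::-1])
E
python3 go.py
```

```text
t 25.2 p [ 0.45   -0.1458  0.1217] yaw 4.11004277538959 F [0.1763 0.5098 0.3657] grip 0.7996442041463816 0.0
```

View pics/c12.png

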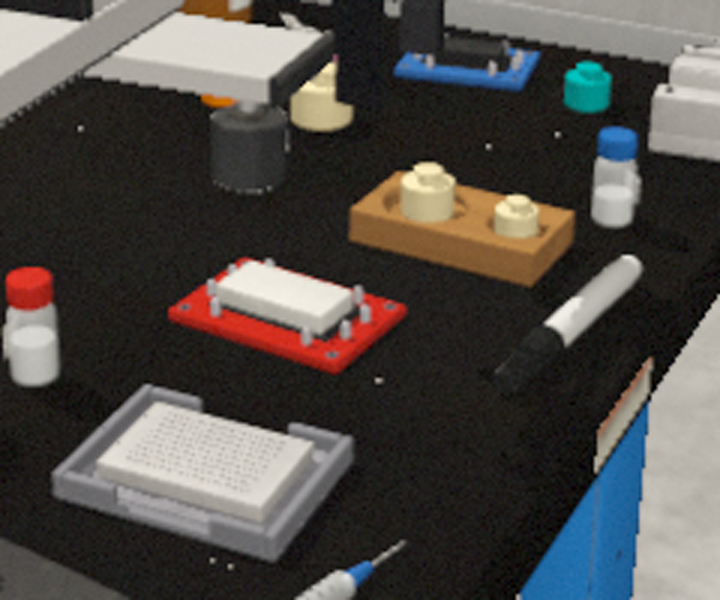

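The crop shows the plate flat in the grey case (205,460), the pale coupon in the red carrier (285,295), the weight in the recess (428,195) and the black coupon in the blue carrier (470,50). Both vials stand at (33,325) and (615,178). The gripper is clear of everything.

```bash
python3 -c "from bench import ctrl; print(ctrl.close_job())"
```

```text
the job is handed in; nothing more can be done
None
```

The stack is taken apart and the job handed in: my last pictures show the weight, both coupons and the plate each set down in its own place, with both vials still standing. The hand-in returned no verdict.

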